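# Clamp a tube rack on the shaker

## Task

Clamp the tube rack on the shaker, ready for shaking: hold the clamp's release bar up, slide the clamp along its rails until it has pushed the rack square against the end stop, then let the bar go and see that its pins drop fully into the notch nearest the rack. Then turn the swing latch fully across under its keeper, so that the bar cannot shake loose. Never ram the rack, and leave the other things on the bench alone.

Things in the scene. Friction and masses are not known exactly. Their poses are not given: they have to be found in the camera images.
- shaker: Bench shaker (fixed): white housing, aluminium platform 300 x 360 mm, its top 100 mm above the bench. Origin: centre of its underside, z up. Its +y points from the clamp to the end stop: the slide direction. The clamp slides between two rails along y, at x = -130 and 130 mm.
- rail_top (a point): Centre of the top of the rail at shaker x = -130 mm, 20 mm above the platform; axes as the shaker's. Steel, 16 mm wide; teeth 9 mm high and 4 mm thick stand on it every 12 mm, with 8 mm notches between. At the parking end (-y) is one notch 60 mm long, in which the parked clamp starts anywhere. The rail at x = 130 mm is alike.
- jaw_face (a point): Centre of the clamp's flat rubber jaw, facing +y, 226 mm along x, 27 mm above the platform; axes as the shaker's. The clamp is an aluminium channel, 74 mm wide in y, its top 46 mm above the platform; it slides along y only (friction about 2 N) and starts 140 to 210 mm from the stop's face. With its pins in a notch it shifts only about 1 mm either way.
- bar_mid (a point): Middle of the release bar: round, black, 14 mm in diameter, along shaker x, 100 mm between its uprights (10 mm rods). Down, its centre is 88 mm above the platform, 32 mm above the 20 mm wide steel strip that carries it, and 37 mm behind the jaw face (-y). At each end of the strip a 6 mm flat-ended pin reaches down into the rail's notches.
- release (a joint): Lift of the release bar in m: 0 fully down (pins fully in a notch), 0.008 with the pins resting on teeth, 0.016 top stop. Above 0.0085 the clamp passes the teeth. Its spring and weight push it down: 7 N to lift it, 8 N at the top; let go, it drops at once, but stays up where the pins stand over a tooth until the clamp is moved.
- stop_face (a point): Centre of the end stop's upright face, 27 mm above the platform; axes as the shaker's, the face looks to -y. The stop is an aluminium angle (fixed), 210 mm along x, 46 mm high, screwed across the platform at a place that varies.
- rack: White tube rack full of capped tubes (loose, 0.28 to 0.56 kg), 120 mm along its x, 90 mm along its y, 56 mm high. It stands on the platform between jaw and end stop, a little askew, 8 to 35 mm short of the stop. Origin: centre of its underside, z up.
- latch (a joint): Angle of the swing latch in rad: 0 closed (arm along shaker +y, across the strip, tip under the keeper); it grows counter-clockwise seen from above as it opens (1.57: arm along shaker -x), at most 2.2; it starts at 1.4 to 2.1, clear of the strip. It stays where left; pivot friction 0.035 N m. Its arm passes 3 mm over the strip when the bar is fully down and hits it otherwise; closed, it holds the bar down.
- latch_pivot (a point): Vertical axis of the latch on the clamp, 62 mm above the platform, at shaker x = -100 mm, 67 mm behind the jaw face (-y); axes as the shaker's. The flat arm is 14 mm wide, 6 mm thick, reaches 60 mm. The keeper, a steel hook on the clamp 50 to 60 mm from the axis in +y, its top 72 mm above the platform, has its upright on the +x side of the closed arm.
- latch_tab (a point): Middle of the latch's upright finger tab, 31 mm from the axis and 81 mm above the platform: a steel plate on the arm, 8 mm thick, 26 mm long along the arm, from 65 to 94 mm above the platform. Its y axis points along the arm away from the pivot, z up. Push or pinch it to swing the latch.
- reagent_bottle: Bystander: glass bottle with a blue cap, 68 mm in diameter, 135 mm high, on the bench; origin at the centre of its underside.
- tip_box: Bystander: closed grey pipette tip box, 122 x 86 x 71 mm, on the bench; origin at the centre of its underside.
- beaker: Bystander: glass beaker, 76 mm in diameter, 95 mm high, on the bench; origin at the centre of its underside.
There are look-alikes about, which are no part of the job. Leave any orange look-alike of the rack alone.

How it is judged:
By the outcome, as a careful person would: the job done as asked, in the order asked, and still so for the second after the job is handed in, with the robot touching nothing.
It also fails if it takes over 58 s, if anything falls off the work surface, if the arm or the gripper's body presses on something with over 40 N, if the wrist force passes 120 N, or if a joint passes its speed limit or range.

## Robot

A 6-joint arm with a two-finger parallel gripper is mounted at the origin on the work surface. World frame = base frame: x ahead of the robot, y to its left, z up, the work surface at z = 0. Lengths are in m, angles in rad, forces in N, time in s.
With the tool pointing down it reaches from about 0.3 to 1 m from the base axis. Payload 5.1 kg.
Tool frame: the origin (TCP) lies between the finger pads; the fingertips stand 11 mm ahead of it and the grasp point (between the pads) lies 8 mm behind it (r.tip_reach is the distance from the TCP to the fingertips, in m); z points along the fingers, y is the direction in which the jaws open and shut (so a half turn about z gives the same grasp; the last joint's range is limited). The gripper opens to 95 mm and grips with 3 to 60 N. Pads are 20 mm wide; open, the fingers measure 119 mm over their backs; the gripper's body (75 mm by 180 mm) begins 59 mm behind the grasp point.
Start: joints at [-1.379, 0.124, 1.65, -0, 1.367, -0.083], TCP at [0.176, -0.626, 0.226] pointing down, gripper open.
Joint ranges: [-2.61, 2.61], [-1.02, 2.33], [0.03, 2.71], [-1.35, 4.49], [0.32, 2.68], [-2.91, 2.91]. Speed limits (rad/s): [2.57, 2.57, 3.14, 3.14, 3.14, 3.14].

## Interface

Orientations are given as a unit quaternion [x, y, z, w].
In Python, from cell import r, open_jaws, grab, imaging, current_clock, current_joint_pos, current_joint_vel, current_tau, current_ee_pos, current_ee_rot, current_force, current_wrist_torque, current_grip_width gives the robot as it stands. The module is installed in compiled form; this text tells all that it offers. Calls block until the motion is done:
- r.move_to(position, orientation): joint-space move of the TCP to a pose.
- r.line_to(position, orientation=None, feed=0.15, threshold=None): straight line of the TCP; orientation=None keeps the orientation; feed is the mean speed in m/s. With threshold (N) it stops when the force on the tool has changed by that much, and returns True; else False.
- r.set_joints(angles): joint-space move.
- open_jaws() and grab(): open the fingers fully, or close them until they stop; the grip force is fixed at half the most.
- r.sleep(seconds).
- r.solve_ik(position, orientation): joint angles nearest the present ones, or None.
- imaging.capture(name): name is "scene" or "side" or "wrist"; returns the picture (400x640x3 uint8, red, green, blue); there is no depth.
- imaging.calibration(name): a dict with "vfov" (degrees; the focal length in pixels is half the picture's height over the tangent of half this angle, whatever the lens; pixels are square), "cx", "cy" (the principal point, pixels), "dist" ([k1, k2, p1, p2, k3] as OpenCV has them; the pictures are not rectified), "R" (3x3) and "t" (3): a world point X has camera coordinates R X + t; the wrist camera has in their place "T_tool_cam" (4x4, takes a point from camera to tool coordinates, whose origin is the TCP and whose axes are the flange's). Camera axes: x right, y down, z forward; pixel columns grow to the right and rows downward; lengths in m; the calibration is good to about 2 mm. A picture is of the moment at which its call begins: read the wrist's pose just before it. calibration takes no time and is no camera call.
A pose or a line that the arm cannot do raises r.PlanningError and nothing moves.
- r.sign_off(): hands the job in, once; it reports no verdict.
Readings, each from a call of its own:
- current_clock(): time.
- current_joint_pos(): joint angles.
- current_joint_vel(): joint speeds.
- current_tau(): joint torques, N m.
- current_ee_pos(): TCP position.
- current_ee_rot(): TCP orientation.
- current_force(): force on the tool from outside, world axes, zero at the start.
- current_wrist_torque(): the same for the moment, N m.
- current_grip_width(): finger opening in m.
Only numpy, scipy, OpenCV 4.12 (cv2) and the standard library are available. Lean on these libraries where they do the work, as an engineer would, in place of code of your own. Each camera call takes 0.05 s, during which the arm holds its last target.

## Working session

There is one attempt and no reset: what is moved stays moved. The work goes in short steps, each a Python script; the robot and the scene stay as the last script left them, time stands still between calls to the robot, and variables do not carry over. Pictures are saved under pics/ and viewed, and the job is handed in when it is done.

```bash
mkdir -p pics; ls
python3 - <<'E'
from cell import *
import cv2,numpy as np
for n in ["scene","side","wrist"]:
    im=imaging.capture(n); cv2.imwrite(f"pics/{n}0.png",im[:,:,::-1])
    c=imaging.calibration(n); print(n,{k:np.round(v,4).tolist() for k,v in c.items()})
print(current_clock(),r.tip_reach,current_ee_rot())
E
```

```text
pics
scene {'vfov': 55.5758, 'cx': 313.723, 'cy': 198.2225, 'dist': [-0.0847, 0.0, 0.0, 0.0, 0.0], 'R': [[-0.1244, 0.992, -0.0228], [0.5522, 0.0501, -0.8322], [-0.8243, -0.1162, -0.5541]], 't': [0.0329, -0.2458, 1.9859]}
side {'vfov': 53.9125, 'cx': 317.8859, 'cy': 198.7681, 'dist': [-0.0163, 0.0, 0.0, 0.0, 0.0], 'R': [[-0.9444, -0.3288, 0.0067], [-0.2605, 0.7356, -0.6253], [0.2006, -0.5923, -0.7803]], 't': [0.625, 0.2139, 1.3539]}
wrist {'vfov': 68.0617, 'cx': 319.591, 'cy': 197.6335, 'dist': [0.0139, 0.0, 0.0, 0.0, 0.0], 'T_tool_cam': [[0.0007, -0.9549, -0.2971, 0.0836], [1.0, 0.0008, -0.0004, -0.0004], [0.0007, -0.2971, 0.9549, -0.1585], [0.0, 0.0, 0.0, 1.0]]}
0.15 0.011 [ 9.90574655e-01  1.36971632e-01 -4.63792396e-05 -7.89062605e-04]
```

View pics/scene0.png

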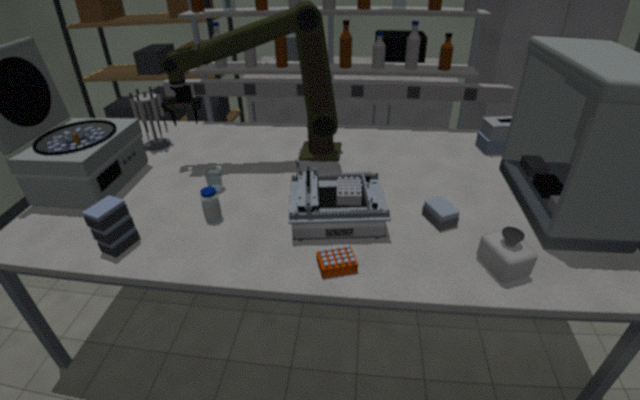

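View pics/side0.png

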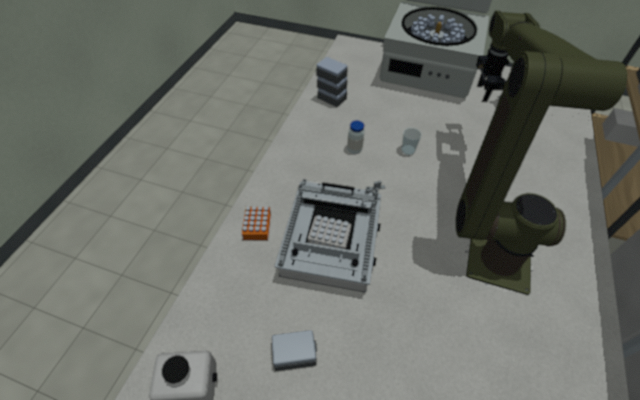

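View pics/wrist0.png

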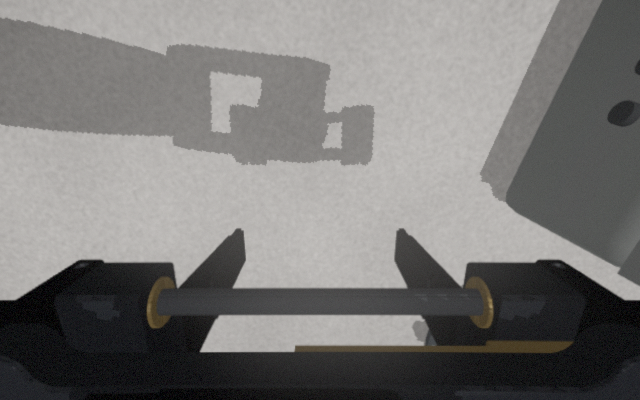

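Clamp end (dark jaw, latch) is at the −y world end (scene left, ~(305,195); side ~(335,190)). The white rack is at scene (350,190) / side (330,232). The orange look-alike is outside the shaker at scene (337,262). Next I localise coarsely and look from the wrist.

```bash
cat > h.py <<'E'
from cell import *
import cv2,numpy as np
from scipy.spatial.transform import Rotation as Rn
def K(c):
    f=200/np.tan(np.radians(c["vfov"])/2); return np.array([[f,0,c["cx"]],[0,f,c["cy"]],[0,0,1.]])
def pose(name,ee=None):
    c=imaging.calibration(name)
    if name!="wrist": return c,np.array(c["R"]),np.array(c["t"])
    p,q=ee; T=np.eye(4); T[:3,:3]=Rn.from_quat(q).as_matrix(); T[:3,3]=p
    M=np.linalg.inv(T@np.array(c["T_tool_cam"])); return c,M[:3,:3],M[:3,3]
def ray(name,uv,ee=None):
    c,R,t=pose(name,ee)
    n=cv2.undistortPoints(np.array([[uv]],float),K(c),np.array(c["dist"]))[0,0]
    d=R.T@np.array([n[0],n[1],1]); return -R.T@t,d/np.linalg.norm(d)
def onz(name,uv,z,ee=None):
    o,d=ray(name,uv,ee); return o+d*(z-o[2])/d[2]
def tri(rays):
    A=np.zeros((3,3));b=np.zeros(3)
    for o,d in rays:
        P=np.eye(3)-np.outer(d,d);A+=P;b+=P@o
    x=np.linalg.solve(A,b); return x,[np.linalg.norm((np.eye(3)-np.outer(d,d))@(x-o)) for o,d in rays]
def proj(name,X,ee=None):
    c,R,t=pose(name,ee)
    return cv2.projectPoints(np.array(X,float).reshape(-1,1,3),cv2.Rodrigues(R)[0],t,K(c),np.array(c["dist"]))[0][:,0]
def snap(name,fn,):
    ee=(np.array(current_ee_pos()),np.array(current_ee_rot()))
    im=imaging.capture(name)[:,:,::-1].copy(); cv2.imwrite("pics/"+fn+".png",im)
    np.savez("pics/"+fn+".npz",p=ee[0],q=ee[1]); return im,ee
def load(fn):
    d=np.load("pics/"+fn+".npz"); return cv2.imread("pics/"+fn+".png"),(d["p"],d["q"])
E
python3 - <<'E'
from h import *
for n,pts in {"scene":[(350,190),(305,195),(290,222),(387,215),(212,205),(441,212),(213,180)],"side":[(330,232),(341,190),(305,181),(383,187),(365,290),(280,280),(356,140),(293,350),(410,140)]}.items():
    for u in pts: print(n,u,onz(n,u,.1).round(3),onz(n,u,.15).round(3))
for f in ["scene","side"]:
    im=cv2.imread(f"pics/{f}0.png")
    x,y,w,h=(280,160,115,85) if f=="scene" else (265,170,135,125)
    cv2.imwrite(f"pics/{f}_crop.png",cv2.resize(im[y:y+h,x:x+w],None,fx=4.7 if f=="side" else 6.5,fy=4.7 if f=="side" else 6.5,interpolation=cv2.INTER_CUBIC))
E
```

```text
scene (350, 190) [0.522 0.177 0.1  ] [0.6   0.179 0.15 ]
scene (305, 195) [0.573 0.007 0.1  ] [0.648 0.02  0.15 ]
scene (290, 222) [ 0.747 -0.02   0.1  ] [ 0.812 -0.006  0.15 ]
scene (387, 215) [0.675 0.315 0.1  ] [0.744 0.308 0.15 ]
scene (212, 205) [ 0.672 -0.331  0.1  ] [ 0.741 -0.297  0.15 ]
scene (441, 212) [0.639 0.508 0.1  ] [0.71 0.49 0.15]
scene (213, 180) [ 0.494 -0.391  0.1  ] [ 0.575 -0.353  0.15 ]
side (330, 232) [0.569 0.146 0.1  ] [0.56  0.178 0.15 ]
side (341, 190) [ 0.588 -0.04   0.1  ] [0.579 0.001 0.15 ]
side (305, 181) [ 0.726 -0.037  0.1  ] [0.709 0.003 0.15 ]
side (383, 187) [ 0.449 -0.105  0.1  ] [ 0.445 -0.061  0.15 ]
side (365, 290) [0.406 0.309 0.1  ] [0.404 0.334 0.15 ]
side (280, 280) [0.658 0.363 0.1  ] [0.645 0.385 0.15 ]
side (356, 140) [ 0.609 -0.312  0.1  ] [ 0.598 -0.258  0.15 ]
side (293, 350) [0.545 0.544 0.1  ] [0.537 0.558 0.15 ]
side (410, 140) [ 0.403 -0.385  0.1  ] [ 0.402 -0.328  0.15 ]
```

View pics/scene_crop.png

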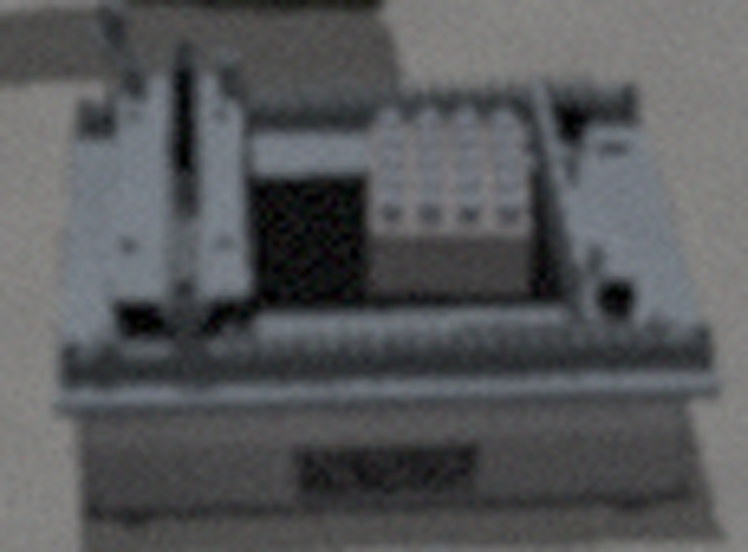

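View pics/side_crop.png

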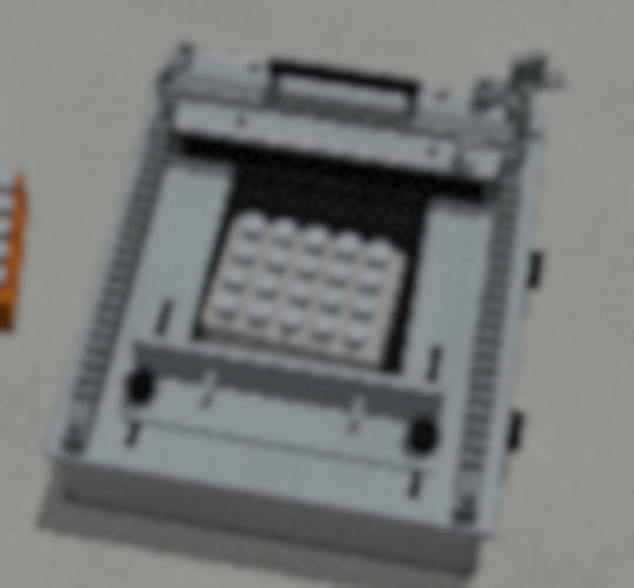

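Run:
```python
from h import *
q=[1,0,0,0]
t=current_clock()
r.move_to([0.46,0.10,0.42],q)
snap("wrist","w1")
print(current_clock()-t,current_ee_pos(),current_ee_rot(),current_force())
```

```text
2.875 [0.46017806 0.09951684 0.41967726] [ 9.99999843e-01 -4.72290747e-04 -2.89738559e-04  8.77074640e-05] [-0.622716    0.30145961  0.07728293]
```

View pics/w1.png

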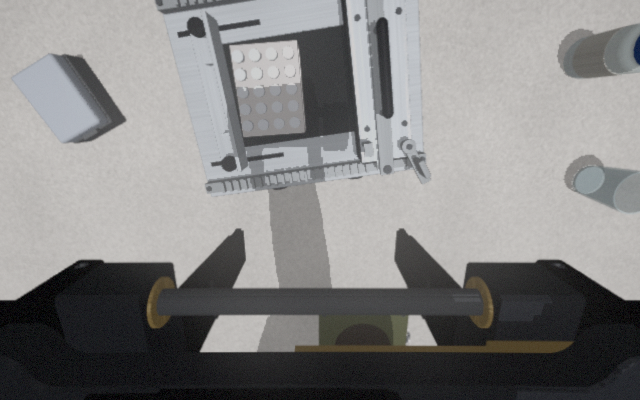

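View shows the clamp at right: bar (383,70), latch pivot (407,146), tab (415,163), keeper near (388,168). The rack is at (268,88) and the stop plate at x≈225. Two nearer views for triangulation:

Run:
```python
from h import *
t=current_clock()
q=[1,0,0,0]
r.move_to([0.54,0.14,0.37],q); snap("wrist","w2")
r.move_to([0.51,0.03,0.33],q); snap("wrist","w3")
print(current_clock()-t,current_ee_pos())
for f in("w2","w3"):
    im=load(f)[0][:280]; cv2.imwrite(f"pics/{f}b.png",cv2.resize(im,None,fx=1.25,fy=1.25,interpolation=cv2.INTER_CUBIC))
```

```text
1.1416999999999997 [0.510234   0.03006423 0.33193421]
```

View pics/w2b.png

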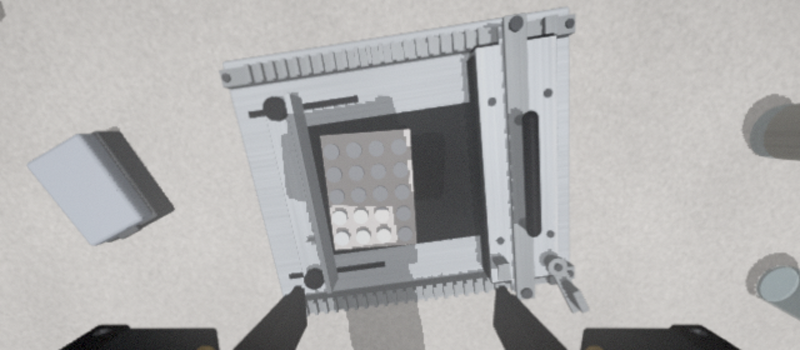

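View pics/w3b.png

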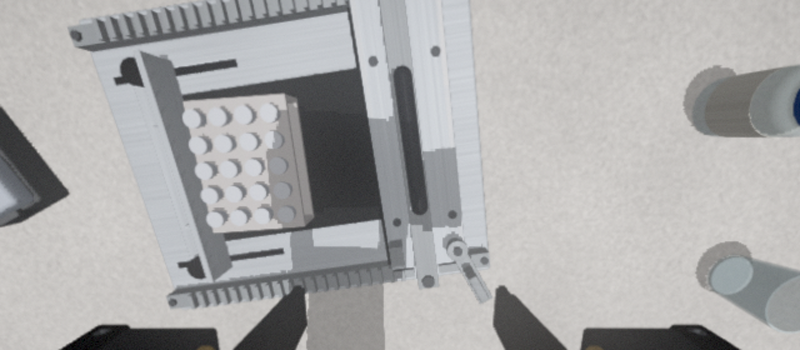

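Run:
```python
from h import *
def bar(f,box):
    im,ee=load(f); x,y,w,h=box; g=im[y:y+h,x:x+w].max(2)
    m=(g<70).astype(np.uint8); n,l,s,c=cv2.connectedComponentsWithStats(m); i=1+np.argmax(s[1:,4])
    pts=np.argwhere(l==i)[:,::-1]+[x,y]; (c,sz,a)=cv2.minAreaRect(pts.astype(np.float32)); print(f,c,sz,a,len(pts))
    d=np.array(pts)-pts.mean(0); v=np.linalg.svd(d,full_matrices=False)[2][0]; 
    if v[1]<0:v=-v
    s=d@v; e0=pts.mean(0)+v*s.min(); e1=pts.mean(0)+v*s.max()
    return pts.mean(0),e0,e1,ee
B={f:bar(f,b) for f,b in {"w2":(412,80,30,115),"w3":(308,48,38,130)}.items()}
for k in range(3):
    print(k,[onz("wrist",B[f][k],.188,B[f][3]).round(4) for f in B],tri([ray("wrist",B[f][k],B[f][3]) for f in B]))
P={"pivot":((558,268),(455,247),.165),"tip":((580,308),(485,298),.165),"strip_near":((527,293),(428,281),.156),"railnear":(None,(174,300),.12),"railnear2":(None,(484,261),.12),"railfar":((227,77),(76,35),.12),"railfar2":((569,23),None,.12),"stripfar":((515,22),None,.156)}
for n,(a,b,z) in P.items():
    R=[(f,np.array(u)/1.25) for f,u in (("w2",a),("w3",b)) if u]
    print(n,[onz("wrist",u,z,load(f)[1]).round(4) for f,u in R], tri([ray("wrist",u,load(f)[1]) for f,u in R])[0].round(4) if len(R)>1 else "")
im=load("w3")[0]
cv2.imwrite("pics/w3l.png",cv2.resize(im[150:260,270:410],None,fx=5,fy=5,interpolation=cv2.INTER_CUBIC))
```

```text
w2 (424.938720703125, 134.90621948242188) (89.9719467163086, 11.337772369384766) 87.79740142822266 683
w3 (331.9006042480469, 140.10446166992188) (59.539886474609375, 11.754849433898926) 82.23483276367188 359
0 [array([0.6008, 0.0239, 0.188 ]), array([0.5598, 0.019 , 0.188 ])] (array([0.5807479 , 0.02185452, 0.19209489]), [np.float64(0.020503956064396776), np.float64(0.020503956064396547)])
1 [array([0.6387, 0.0282, 0.188 ]), array([0.5887, 0.0231, 0.188 ])] (array([0.61352002, 0.02794871, 0.20128124]), [np.float64(0.02504666781686859), np.float64(0.025046667816868484)])
2 [array([0.5393, 0.0169, 0.188 ]), array([0.5299, 0.0147, 0.188 ])] (array([0.53239293, 0.01367355, 0.17832606]), [np.float64(0.004404579954147384), np.float64(0.004404579954147433)])
pivot [array([ 0.4875, -0.025 ,  0.165 ]), array([ 0.4927, -0.0212,  0.165 ])] [ 0.4951 -0.0186  0.1795]
tip [array([ 0.4415, -0.0544,  0.165 ]), array([ 0.4415, -0.0522,  0.165 ])] [ 0.4454 -0.0502  0.173 ]
strip_near [array([0.4549, 0.0008, 0.156 ]), array([0.4553, 0.0021, 0.156 ])] [0.4571 0.0025 0.1605]
railnear [array([0.4187, 0.2757, 0.12  ])] 
railnear2 [array([ 0.4633, -0.0596,  0.12  ])] 
railfar [array([0.6746, 0.3129, 0.12  ]), array([0.6743, 0.3142, 0.12  ])] [0.6739 0.3116 0.1234]
railfar2 [array([ 0.7221, -0.023 ,  0.12  ])] 
stripfar [array([0.7145, 0.0388, 0.156 ])]
```

View pics/w3l.png

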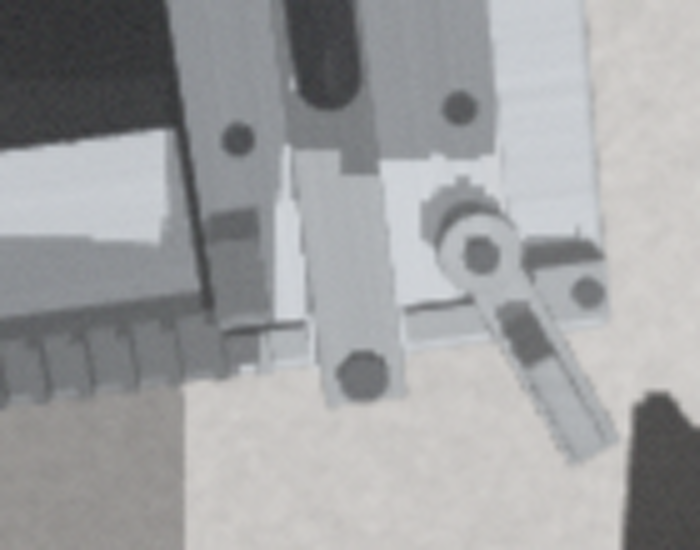

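Only one candidate fits: bar, strip and latch agree with the described geometry, with shaker yaw about 8.1° and bar mid about (0.585, 0.0215). The latch arm is at about 1.98 rad. Next I estimate the stop and rack distances from contour corners.

```bash
cat >> h.py <<'E'
YAW=np.radians(8.1); XH=np.array([np.cos(YAW),np.sin(YAW),0]); YH=np.array([-np.sin(YAW),np.cos(YAW),0])
Q=(Rn.from_euler('z',YAW)*Rn.from_euler('x',np.pi)).as_quat()
BAR=np.array([.585,.0215,.188])
def sh(p): d=np.array(p)-BAR; return np.array([d@XH,d@YH,d[2]]).round(4)
E
python3 - <<'E'
from h import *
for n,f,u,z in [("stop top far","w3",(142,52),.146),("stop top near","w3",(208,279),.146),("stop top far","w2",(301,95),.146),("stop top near","w2",(335,288),.146),
 ("rack near far","w3",(287,95),.156),("rack near near","w3",(303,227),.156),("rack w2","w2",(410,130),.156),("rack w2","w2",(414,246),.156),("rack stopside","w2",(320,136),.156),("rack stopside","w2",(335,250),.156),("jaw top","w2",(470,55),.146),("jaw top","w2",(484,275),.146),("chan back","w2",(555,38),.146)]:
    print(n,f,sh(onz("wrist",np.array(u)/1.25,z,load(f)[1])))
E
```

```text
stop top far w3 [ 0.1022  0.2098 -0.042 ]
stop top near w3 [-0.1019  0.2158 -0.042 ]
stop top far w2 [ 0.1003  0.2003 -0.042 ]
stop top near w2 [-0.1006  0.2068 -0.042 ]
rack near far w3 [ 0.0522  0.0959 -0.032 ]
rack near near w3 [-0.061   0.1076 -0.032 ]
rack w2 w2 [ 0.0544  0.1019 -0.032 ]
rack w2 w2 [-0.0611  0.113  -0.032 ]
rack stopside w2 [ 0.0611  0.188  -0.032 ]
rack stopside w2 [-0.0538  0.1959 -0.032 ]
jaw top w2 [ 0.1119  0.038  -0.042 ]
jaw top w2 [-0.1083  0.0408 -0.042 ]
chan back w2 [ 0.1146 -0.0396 -0.042 ]
```

Run:
```python
from h import *
t=current_clock()
p=BAR.copy(); p[2]=.26
print(r.solve_ik(p,Q))
r.move_to(p,Q); 
p[2]=.185
print(r.line_to(p,feed=.1,threshold=8),current_force())
snap("scene","s1");snap("wrist","w4")
print(current_clock()-t,current_ee_pos())
```

```text
[-5.49549343e-02 -3.71763497e-02  1.75893463e+00 -4.44089210e-16
  1.41983437e+00  1.37446972e+00]
False [ 0.29477114 -1.08139549  1.01959719]
1.4916 [0.58569065 0.02146753 0.18622377]
```

View pics/w4.png

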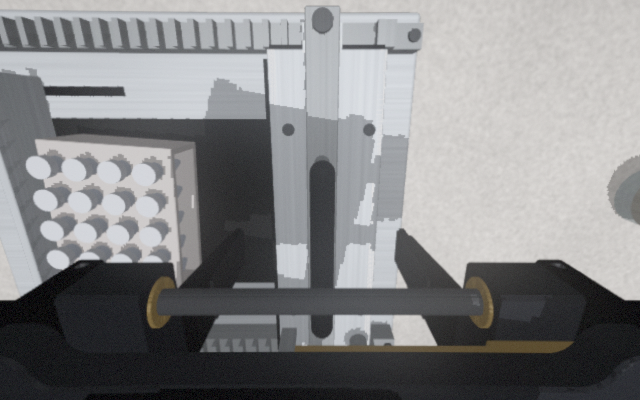

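Bar is centred between the fingers (u≈322) and parallel to the tool; the stop is at about +205 mm and the rack's near corner at about +97 mm from the bar. Grab and lift.

Run:
```python
from h import *
t=current_clock()
grab(); print("grip",current_grip_width(),current_force(),current_ee_pos())
p=np.array(current_ee_pos())
for dz in (.004,.008,.012):
    r.line_to(p+[0,0,dz],feed=.03); print(dz,current_force().round(2) if hasattr(current_force(),'round') else current_force(),np.array(current_ee_pos()).round(4))
print(current_clock()-t,current_clock())
```

```text
grip 0.013216331261777762 [ 0.05438021 -0.98200664  0.25473983] [0.58503961 0.02131226 0.18499451]
0.004 [ 3.22 -0.74 -7.09] [0.585  0.0213 0.1881]
0.008 [ 4.03 -1.07 -7.27] [0.5849 0.0213 0.1925]
0.012 [ 3.03  0.01 -8.12] [0.5849 0.0213 0.1967]
2.1000000000000005 7.7583
```

Run:
```python
from h import *
t=current_clock()
p=np.array(current_ee_pos()); p[2]=.1972
st=r.line_to(p+YH*.05,feed=.05,threshold=10); print(st,sh(current_ee_pos()),np.array(current_force()).round(2))
x=p+YH*.05
for d in np.arange(.055,.105,.005):
    f0=np.array(current_force()); st=r.line_to(p+YH*d,feed=.02,threshold=9)
    f=np.array(current_force()); print(round(d,3),st,sh(current_ee_pos()),"fy",round(f@YH,2),"fx",round(f@XH,2),"fz",round(f[2],2))
    if st or f@YH<-11: break
snap("wrist","w5");snap("side","side5");snap("scene","s5")
print(current_clock()-t)
```

```text
False [-0.      0.0503  0.0092] [ 3.78  2.12 -7.29]
0.055 False [-0.      0.0549  0.0093] fy -1.05 fx 4.46 fz -7.57
0.06 False [-0.      0.0603  0.0092] fy -0.13 fx 4.35 fz -7.88
0.065 False [-0.      0.065   0.0092] fy -0.87 fx 4.55 fz -7.86
0.07 False [-0.0001  0.0697  0.0092] fy -1.97 fx 4.71 fz -7.78
0.075 False [-0.      0.0746  0.0092] fy -0.14 fx 4.77 fz -7.07
0.08 False [-0.      0.0795  0.0092] fy -0.71 fx 4.64 fz -8.13
0.085 False [-0.      0.0839  0.0092] fy -4.39 fx 4.72 fz -7.36
0.09 True [-0.      0.0839  0.0076] fy -1.93 fx 5.72 fz -8.62
4.316699999999999
```

View pics/w5.png

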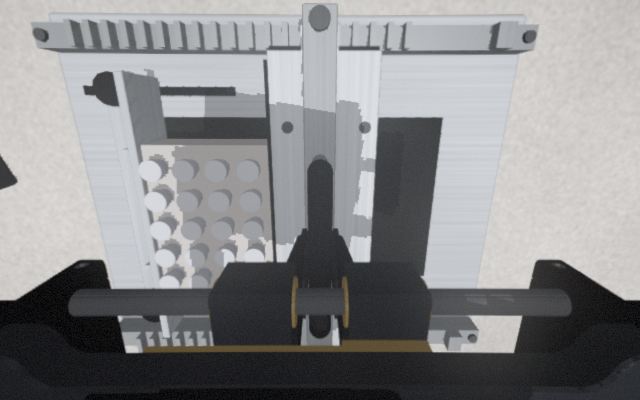

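Rack now looks square between jaw (u≈268) and stop (u≈140), with contact at about 84 mm travel. I confirm with a gentle repeat push before seeking the notch.

Run:
```python
from h import *
t=current_clock()
def S(): f=np.array(current_force()); return sh(current_ee_pos()),"fy",round(f@YH,2),"fx",round(f@XH,2),"fz",round(f[2],2)
base=BAR.copy()
P=lambda y,z: BAR+YH*y+[0,0,z-.188]
print(S())
r.line_to(P(.084,.197),feed=.03); print(S())
for d in (.085,.086,.087,.088):
    st=r.line_to(P(d,.197),feed=.01,threshold=10); print(d,st,S())
    if st or float(np.array(current_force())@YH)<-9: break
snap("side","side6")
im=cv2.imread("pics/side6.png"); cv2.imwrite("pics/side6c.png",cv2.resize(im[170:300,260:400],None,fx=4.5,fy=4.5,interpolation=cv2.INTER_CUBIC))
print(current_clock()-t,current_clock())
```

```text
(array([-0.    ,  0.0839,  0.0066]), 'fy', np.float64(-1.84), 'fx', np.float64(6.02), 'fz', np.float64(-7.98))
(array([-0.    ,  0.0839,  0.009 ]), 'fy', np.float64(-2.31), 'fx', np.float64(4.94), 'fz', np.float64(-7.57))
0.085 False (array([-0.    ,  0.084 ,  0.0088]), 'fy', np.float64(-5.26), 'fx', np.float64(4.81), 'fz', np.float64(-7.95))
0.086 False (array([-0.    ,  0.084 ,  0.0088]), 'fy', np.float64(-8.44), 'fx', np.float64(5.04), 'fz', np.float64(-8.33))
0.087 False (array([0.    , 0.084 , 0.0088]), 'fy', np.float64(-10.7), 'fx', np.float64(5.35), 'fz', np.float64(-7.99))
1.0500000000000007 13.125
```

View pics/side6c.png

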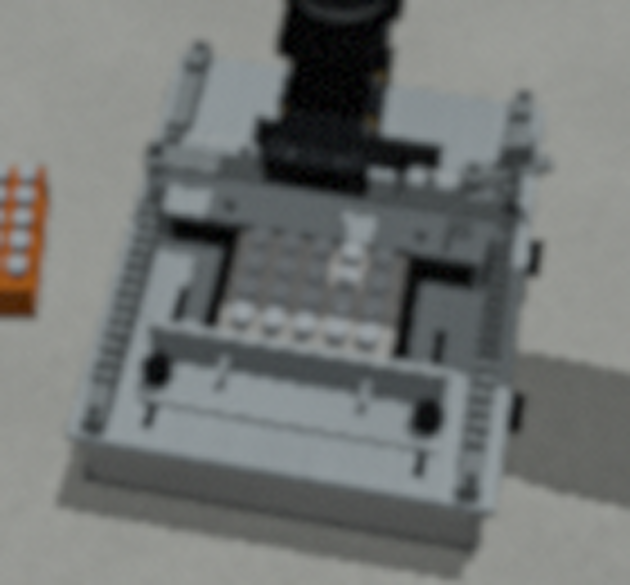

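```bash
cat >> h.py <<'E'
def S(): f=np.array(current_force()); return sh(current_ee_pos()),"fy",round(f@YH,2),"fx",round(f@XH,2),"fz",round(f[2],2)
P=lambda y,z: BAR+YH*y+np.array([0,0,z-.188])
E
python3 - <<'E'
from h import *
t=current_clock()
ok=False
for d in [.084,.0828,.0816,.0804,.0792]:
    r.line_to(P(d,.1965),feed=.02); a=S()
    st=r.line_to(P(d,.190),feed=.02,threshold=5.); b=S()
    print(d,a,st,b)
    if not st and current_force()[2]<-3: ok=True;break
print(ok,current_clock()-t)
E
```

```text
0.084 (array([-0.    ,  0.0839,  0.0084]), 'fy', np.float64(-2.59), 'fx', np.float64(5.17), 'fz', np.float64(-7.49)) True (array([0.0002, 0.0839, 0.0045]), 'fy', np.float64(0.22), 'fx', np.float64(0.37), 'fz', np.float64(5.46))
0.0828 (array([-0.    ,  0.0833,  0.0066]), 'fy', np.float64(0.92), 'fx', np.float64(6.22), 'fz', np.float64(-7.96)) True (array([0.0002, 0.0833, 0.0046]), 'fy', np.float64(-0.3), 'fx', np.float64(-0.66), 'fz', np.float64(3.12))
0.0816 (array([-0.    ,  0.0818,  0.0064]), 'fy', np.float64(0.49), 'fx', np.float64(5.75), 'fz', np.float64(-7.96)) True (array([0.0001, 0.0818, 0.0045]), 'fy', np.float64(-1.15), 'fx', np.float64(-0.53), 'fz', np.float64(3.01))
0.0804 (array([-0.    ,  0.0806,  0.0065]), 'fy', np.float64(1.94), 'fx', np.float64(5.46), 'fz', np.float64(-7.34)) True (array([0.0002, 0.0806, 0.0043]), 'fy', np.float64(-0.03), 'fx', np.float64(-0.13), 'fz', np.float64(2.49))
0.0792 (array([-0.0001,  0.0794,  0.0065]), 'fy', np.float64(1.99), 'fx', np.float64(5.4), 'fz', np.float64(-8.13)) True (array([-0.    ,  0.0791,  0.0025]), 'fy', np.float64(-2.17), 'fx', np.float64(4.37), 'fz', np.float64(-7.44))
False 3.2667
```

Run:
```python
from h import *
snap("wrist","w6")
for f in ("w5","w6"):
    im=load(f)[0]; cv2.imwrite(f"pics/{f}c.png",cv2.resize(im[50:290,70:290],None,fx=2.5,fy=2.5,interpolation=cv2.INTER_CUBIC))
```

```text
(no output)
```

View pics/w5c.png

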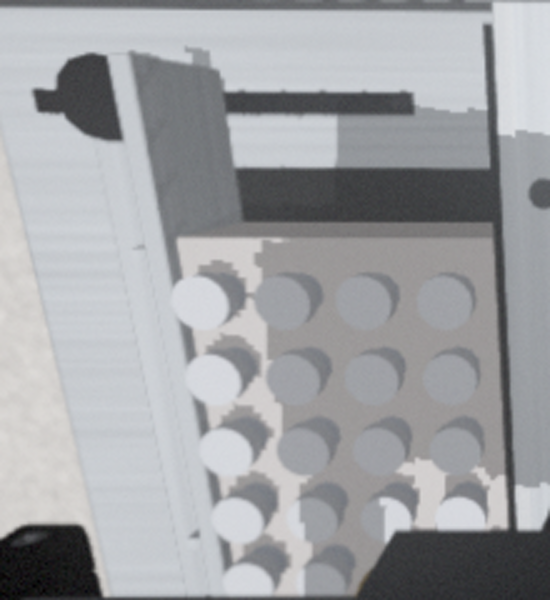

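View pics/w6c.png

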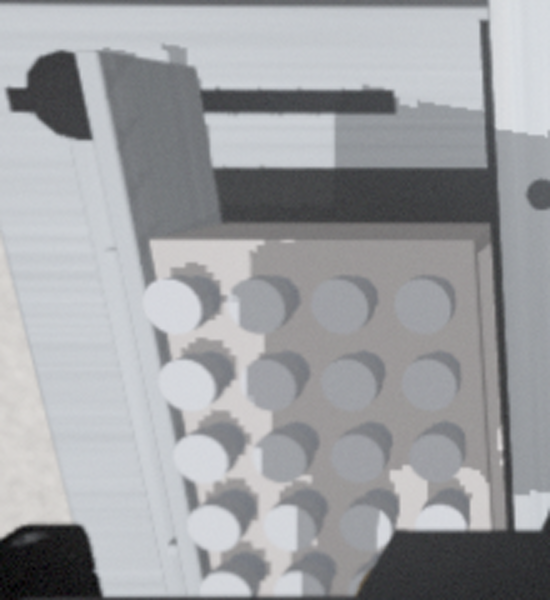

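Rack is square against the stop with the jaw just off it, and the pins have entered the first notch reachable behind contact. Next: lower fully, check seating, and release.

Run:
```python
from h import *
t=current_clock()
r.line_to(P(.0785,.190),feed=.02); print(S())
st=r.line_to(P(.0785,.183),feed=.02,threshold=5); print(st,S())
# slack test: push +y / -y
for d in (.081,.076,.0785):
    r.line_to(P(d,current_ee_pos()[2]),feed=.02); print(d,S())
open_jaws(); print(S(),current_grip_width())
print(current_clock()-t,current_clock())
```

```text
(array([-0.0001,  0.0784,  0.0002]), 'fy', np.float64(-0.71), 'fx', np.float64(4.9), 'fz', np.float64(-8.02))
True (array([ 0.0001,  0.0784, -0.003 ]), 'fy', np.float64(-0.83), 'fx', np.float64(-0.81), 'fz', np.float64(4.8))
0.081 (array([ 0.0001,  0.0789, -0.003 ]), 'fy', np.float64(-7.53), 'fx', np.float64(1.19), 'fz', np.float64(1.6))
0.076 (array([ 0.    ,  0.0762, -0.003 ]), 'fy', np.float64(0.64), 'fx', np.float64(2.13), 'fz', np.float64(-0.35))
0.0785 (array([ 0.0001,  0.0785, -0.003 ]), 'fy', np.float64(-1.43), 'fx', np.float64(0.79), 'fz', np.float64(0.59))
(array([-0.    ,  0.0785, -0.003 ]), 'fy', np.float64(-0.4), 'fx', np.float64(0.12), 'fz', np.float64(-0.32)) 0.09466316548781019
2.8916000000000004 19.3333
```

Run:
```python
from h import *
t=current_clock()
r.line_to(P(.0785,.25),feed=.15)
grab()
r.move_to(P(.06,.33)-XH*.07,Q); im,ee=snap("wrist","w7"); print(ee,current_clock()-t)
cv2.imwrite("pics/w7b.png",cv2.resize(im[:270],None,fx=1.25,fy=1.25,interpolation=cv2.INTER_CUBIC))
```

```text
(array([0.50743137, 0.07102237, 0.33029389]), array([ 9.97515734e-01,  7.04379434e-02,  9.24950949e-04, -4.12226552e-05])) 2.6584000000000003
```

View pics/w7b.png

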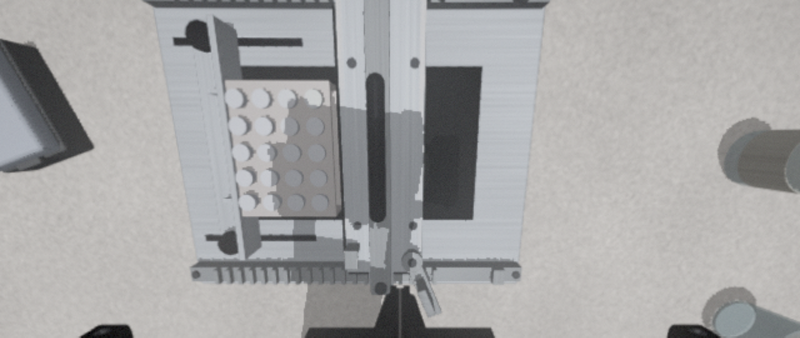

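Run:
```python
from h import *
im,ee=load("w7")
for u,z in (((411,259),.165),((437,313),.165),((432,290),.194),((380,288),.156)): print(u,sh(onz("wrist",np.array(u)/1.25,z,ee)))
cv2.imwrite("pics/w7l.png",cv2.resize(im[180:270,260:380],None,fx=6,fy=6,interpolation=cv2.INTER_CUBIC))
```

```text
(411, 259) [-0.0983  0.0497 -0.023 ]
(437, 313) [-0.1536  0.024  -0.023 ]
(432, 290) [-0.1166  0.0323  0.006 ]
(380, 288) [-0.1313  0.0794 -0.032 ]
```

View pics/w7l.png

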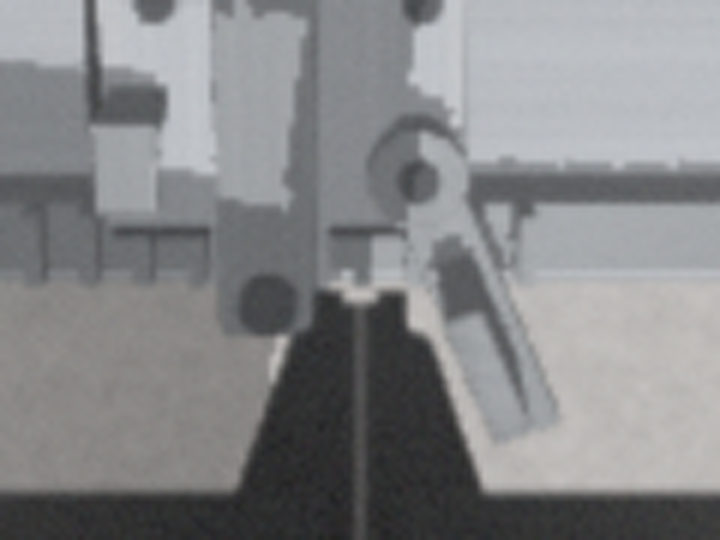

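Latch is clear of the strip, at θ≈2.0, pivot at (411,259) in the enlarged view and the strip lying flat. Next I push the tab round with the closed fingers.

```bash
cat >> h.py <<'E'
PIV=np.array([-.0990,.0487])
def FP(th,extra=0,z=.187,rr=.031):
    a=np.array([-np.sin(th),np.cos(th)]); n=np.array([-np.cos(th),-np.sin(th)])
    c=PIV+rr*a+n*(.004+.010*abs(np.cos(th))+.012*abs(np.sin(th))+extra)
    p=BAR+XH*c[0]+YH*c[1]; p[2]=z; return p
E
python3 - <<'E'
from h import *
t=current_clock()
print(current_grip_width())
r.line_to(FP(2.0,.014,.26),feed=.2)
print("d",r.line_to(FP(2.0,.014),feed=.1,threshold=6),S())
for th in np.arange(1.9,-.01,-.19):
    st=r.line_to(FP(th),feed=.05,threshold=12); print(round(th,2),st,S())
    if st: break
snap("side","side8");snap("wrist","w8")
print(current_clock()-t,current_clock())
E
```

```text
0.0006262345769555215
d False (array([-0.1129,  0.0057, -0.0003]), 'fy', np.float64(0.3), 'fx', np.float64(-0.38), 'fz', np.float64(0.42))
1.9 False (array([-0.1224,  0.0214, -0.0008]), 'fy', np.float64(0.74), 'fx', np.float64(0.33), 'fz', np.float64(-0.06))
1.71 False (array([-0.1275,  0.0275, -0.001 ]), 'fy', np.float64(0.04), 'fx', np.float64(0.51), 'fz', np.float64(-0.69))
1.52 False (array([-0.1311,  0.0342, -0.0011]), 'fy', np.float64(-0.05), 'fx', np.float64(-0.39), 'fz', np.float64(0.18))
1.33 False (array([-0.1335,  0.0388, -0.001 ]), 'fy', np.float64(0.91), 'fx', np.float64(-0.28), 'fz', np.float64(-0.47))
1.14 False (array([-0.1352,  0.0446, -0.001 ]), 'fy', np.float64(-1.41), 'fx', np.float64(0.21), 'fz', np.float64(-0.37))
0.95 False (array([-0.1358,  0.0513, -0.0011]), 'fy', np.float64(-0.23), 'fx', np.float64(0.04), 'fz', np.float64(0.17))
0.76 False (array([-0.1346,  0.0582, -0.0011]), 'fy', np.float64(-0.95), 'fx', np.float64(-0.85), 'fz', np.float64(0.86))
0.57 False (array([-0.1316,  0.0651, -0.0011]), 'fy', np.float64(-1.03), 'fx', np.float64(0.07), 'fz', np.float64(0.48))
0.38 False (array([-0.1267,  0.0713, -0.001 ]), 'fy', np.float64(0.18), 'fx', np.float64(-0.46), 'fz', np.float64(0.6))
0.19 False (array([-0.1203,  0.0764, -0.001 ]), 'fy', np.float64(0.11), 'fx', np.float64(-0.24), 'fz', np.float64(0.26))
0.0 True (array([-0.1155,  0.0791, -0.0019]), 'fy', np.float64(-0.77), 'fx', np.float64(-1.93), 'fz', np.float64(1.47))
5.008299999999998 27.0
```

View pics/w8.png

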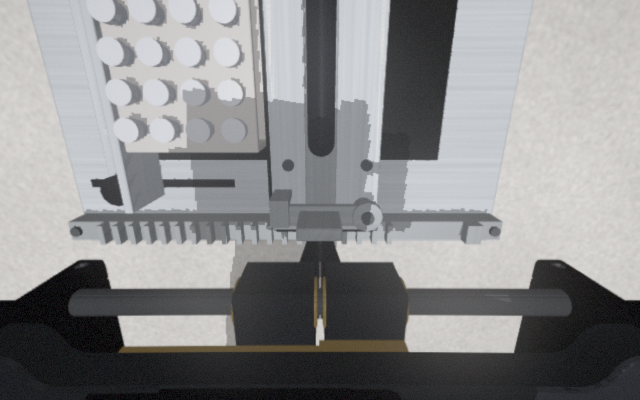

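Run:
```python
from h import *
t=current_clock()
for dx in (.001,.002,.003,.004):
    p=FP(0); st=r.line_to(p+XH*(dx-.002)+YH*0,feed=.02,threshold=9); print(dx,st,S())
    if st or np.array(current_force())@XH<-8: break
im,ee=snap("wrist","w9")
cv2.imwrite("pics/w9c.png",cv2.resize(im[140:270,240:400],None,fx=5,fy=4.5,interpolation=cv2.INTER_CUBIC))
print(current_clock()-t)
```

```text
0.001 False (array([-0.1154,  0.0795, -0.0021]), 'fy', np.float64(-2.37), 'fx', np.float64(-4.14), 'fz', np.float64(-0.5))
0.002 False (array([-0.1152,  0.0795, -0.0021]), 'fy', np.float64(-1.83), 'fx', np.float64(-8.4), 'fz', np.float64(0.92))
0.5749999999999993
```

View pics/w9c.png

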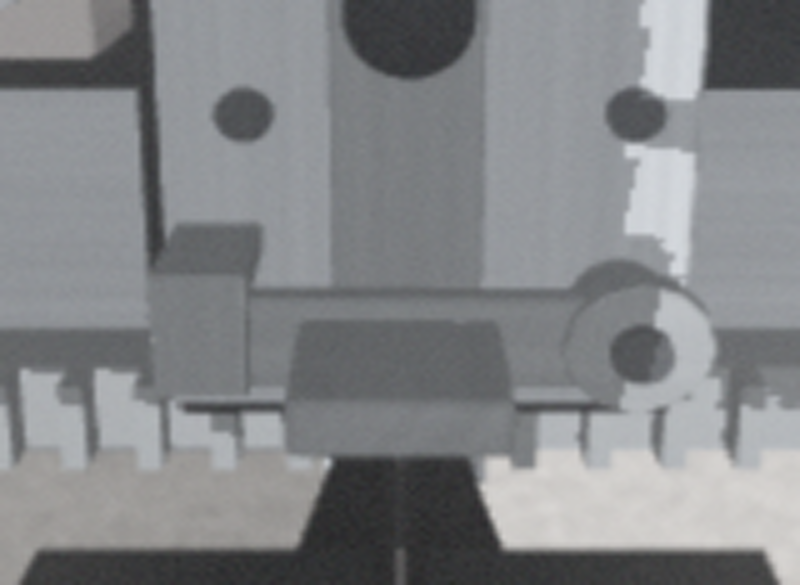

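Latch arm lies along the slide direction (edges level at rows 290 and 400 in the crop), its tip under the keeper and on a hard stop. Back off, retreat and check.

Run:
```python
from h import *
r.line_to(FP(0)-XH*.015,feed=.1); print(S())
p=np.array(current_ee_pos()); p[2]=.27; r.line_to(p,feed=.2)
r.move_to(P(.06,.35)-XH*.06,Q); im,ee=snap("wrist","w10"); snap("side","side10"); snap("scene","s10")
a=im[:270]; b=cv2.imread("pics/side10.png")[170:300,250:400]
cv2.imwrite("pics/w10b.png",cv2.resize(a,None,fx=1.25,fy=1.25,interpolation=cv2.INTER_CUBIC))
cv2.imwrite("pics/w10l.png",cv2.resize(im[150:260,250:390],None,fx=5,fy=5,interpolation=cv2.INTER_CUBIC))
print(current_clock(),S())
```

```text
(array([-0.1275,  0.0798, -0.0008]), 'fy', np.float64(-0.73), 'fx', np.float64(0.83), 'fz', np.float64(0.5))
29.1 (array([-0.0615,  0.0604,  0.1591]), 'fy', np.float64(0.62), 'fx', np.float64(0.32), 'fz', np.float64(-0.32))
```

View pics/w10b.png

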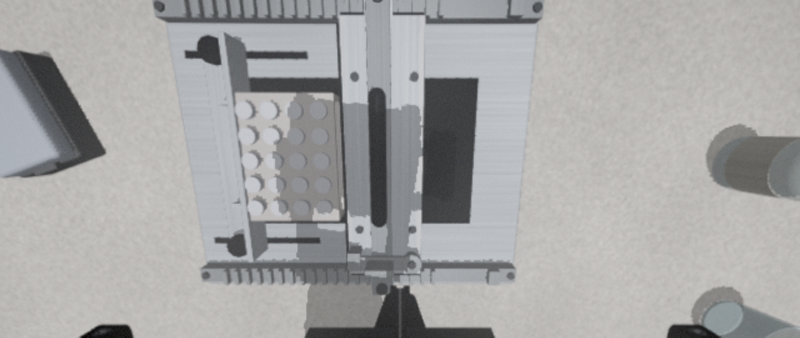

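View pics/w10l.png

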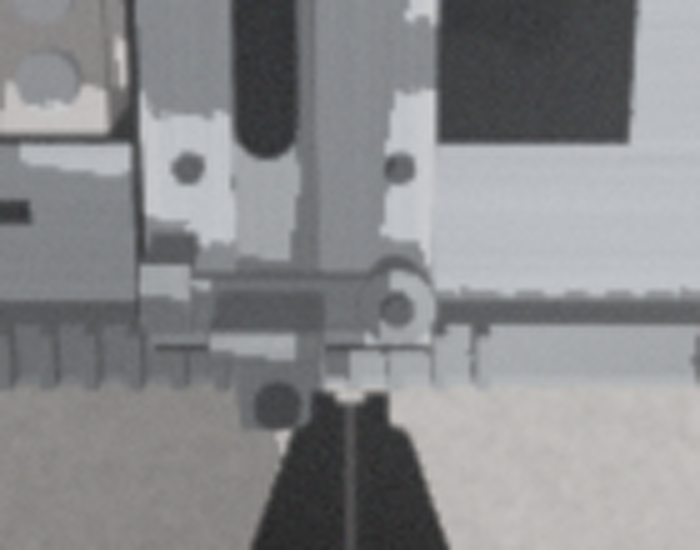

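View pics/side10.png

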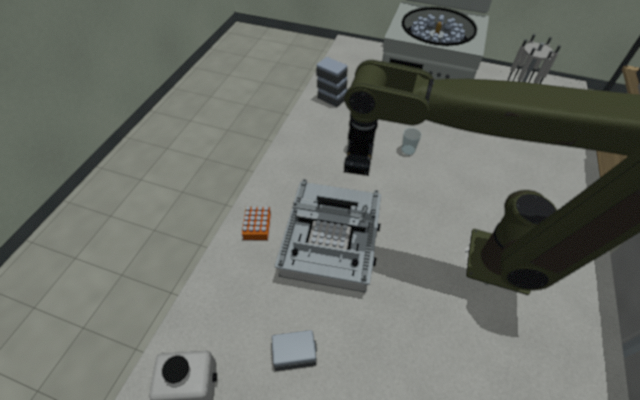

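```bash
python3 -c "
from cell import *
r.sign_off(); print(current_clock())"
```

```text
the job is handed in; nothing more can be done
the job is handed in; nothing more can be done
```

The rack is clamped and latched, and I handed the job in at about 29 s on the clock.

**What I did**
- I gripped the release bar and lifted it about 12 mm, against 7–8 N.
- I slid the clamp slowly until the rack stood square against the end stop. It stopped hard after 84 mm of travel, and a second push of about 11 N did not move it.
- I backed off to the first notch the pins would enter, lowered the bar and let go.
- I pushed the latch tab round with the closed fingers until the arm met a hard stop at about 8 N, under the keeper.

**Last checks**
- **Pins:** the bar came down to its starting height, so the pins are fully in the notch. A forward push of 7.5 N moved the clamp only 0.5 mm. I also commanded it 2.5 mm back and it followed nearly all the way with little force, which is looser than the stated 1 mm, so the rearward check was inconclusive.
- **Latch:** the last pictures show the arm along the slide direction, across the strip and under the keeper.
- **Rack:** it still stands square against the stop. The jaw is about 5 mm off it, because contact fell between notches and the next notch forward is about 5–6 mm beyond contact.
- **Other things:** the bottle, beaker, tip box and orange look-alike were not touched, and the robot is clear of everything.

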